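# Charge a mill jar from the ball dispenser: stir, unlatch, pull and hold the gate

### The arm

A 6-joint arm with a two-finger parallel gripper is mounted at the origin on a cart in front of the work surface, level with it; the furniture and walls round the work are solid. World frame = base frame: x ahead of the robot, y to its left, z up, the work surface at z = 0. Lengths are in m, angles in rad, forces in N, time in s.
With the tool pointing down it reaches from about 0.4 to 0.825 m from the base axis. Payload 7 kg.
Tool frame: the origin (TCP) lies midway between the tips of the shut fingers; the grasp point (between the pads) lies 19 mm behind it; z points along the fingers, y is the line along which they close (so a half turn about z gives the same grasp; the last joint's range is limited). The gripper opens to 88 mm and grips with 3 to 60 N. Pads are 19 mm wide; open, the fingers measure 130 mm over their backs; the gripper's body (78 mm by 193 mm) begins 47 mm behind the grasp point.
Start: joints at [-1.06, 0.359, 0.012, 0, -1.224, -0.288], TCP at [0.149, -0.658, 0.227] pointing down, gripper open.
Joint ranges: [-3.07, 3.07], [-1.43, 2.12], [-1.02, 1.25], [-3.03, 1.67], [-3.05, -0], [-3.03, 3.03]. Speed limits (rad/s): [2.39, 2.39, 3.01, 3.14, 3.14, 3.14].

### API

Orientations are given as [roll, pitch, yaw] about the fixed x, y, z axes, in that order (R = Rz(yaw) Ry(pitch) Rx(roll)).
In Python, from station import get_state, grab_frame, calibration, job_done, boxes_of, regions_of, spot_point gives the robot as it stands. The module is installed in compiled form; this text tells all that it offers.
- The arm moves only by the tool arm_command, never from a script. Its argument "commands" is a list of rows, each an object of numbers: "tx", "ty", "tz": the shift along the tool's x, y, z each as a share of 25 cm, from -1 to 1; "twist": the turn about the tool's z as a share of 180 degrees, from -1 to 1. A call has exactly 8 rows; each row is the pose to reach, as a shift and turn from the pose commanded when the call began, along the tool's axes at that moment, turning the shorter way round; what a row does not reach only later rows make up. A row lasts 1/12 s, in which the tool goes at most 41.7 mm and 7.16 degrees, less where a joint would pass 70% of its speed; a pose out of reach is approached as far as the arm can. A call with a number of a shift or a turn outside -1 to 1 is refused whole. A call with a gripper value outside its range is refused whole. "claw" is the opening, from 0 (shut) to 1 (fully open), set as the call begins (left out, the last holds). The fingers move at their own pace and stop on an object; "grip_force" is the grip in N (left out, the last holds). Time passes only in rows, so rows that repeat a pose let the fingers close, or fill a call up. It gives the time, the measured TCP pose, the force, the opening and the grip force at its end, in the units of the state.
- get_state(): the state, without advancing time (a new reading comes with each control period).
- grab_frame(name): name is "side" or "top"; returns the picture (400x640x3 uint8, red, green, blue); there is no depth.
- calibration(name): a dict with "camera_matrix" (3x3 intrinsics, pixels), "k1" (the pictures are not rectified: a ray, as slopes to the right and down, at radius r is drawn at 1 + k1 r^2 times it, then the intrinsics apply), "extrinsics" (4x4, takes a point from camera to world coordinates). Camera axes: x right, y down, z forward; pixel columns grow to the right and rows downward; lengths in m; the calibration is good to about 2 mm. A picture is of the moment at which its call begins. calibration takes no time and is no camera call.
- job_done(): hands the job in; it is judged then, once.
Trained networks look in the newest picture that a camera, given by its name, has taken for a name from the list of things; names that differ only in an ending like _2 or _b are one class to them, and where a whole thing is asked for, a point or a joint stands for the part that bears it (a point fixed in the world has none). Each returns a list of dicts, best first, with "score" (0 to 1); they miss things now and then, are a little off and sometimes report something else, mostly with a low value. They report only what shows in the picture. A call takes as long as a camera call.
- boxes_of(query, camera): "rect" ([left, top, right, bottom] in pixels, round what is visible of it).
- regions_of(query, camera): "region" (400x640 bool, what is visible of it) and "rect" ([left, top, right, bottom] in pixels, round what is visible of it).
- spot_point(query, camera): "uv" ([column, row] in pixels: a listed point, or the origin of a listed thing).
The state is a dict: "t": time; "q": joint angles; "qd": joint speeds; "joint_efforts": joint torques, N m; "eef_pos": TCP position; "ee_rot": TCP orientation; "force": force on the tool from outside, world axes, zero at the start; "moment": the same for the moment, N m; "width": finger opening in m; "gripper_force": force on a finger pad.
Only numpy, scipy, OpenCV 4.12 (cv2) and the standard library are available. Lean on these libraries where they do the work, as an engineer would, in place of code of your own. Each camera call takes 0.05 s, during which the arm holds its last target. There are 200 camera calls.

### The job

Charge the mill jar with grinding balls: take the white rod from its stand, stir the balls in the clear hopper with its tip deep among them, round and round for a couple of full turns to loosen the heap so that it cannot bridge, and stand the rod back in its stand. Then flip the dispenser's safety catch up off the gate lever by pushing its thumb piece outward, take the lever by its knob and pull it against its spring all the way to its stop. Finish while still holding the lever there, with all the balls run down into the jar, none spilled, and the jar and the things around undisturbed.

Things in the scene. Friction and masses are not known exactly. Their poses are not given: they have to be found in the camera images.
- dispenser: Fixed grinding-ball dispenser. Origin: underside of base, below the outlet axis; z up, +y towards its lever. Base 152 x 136 x 8 mm plus a tongue to y +265. Four columns; aluminium deck z 83-91 with a 48 mm outlet hole; closed gate's top at z 80.5. Clear hopper on the deck: cone, inner radius 24 mm at z 91 to 50 at z 127, then a cylinder to the rim, z 165, outer radius 56. Yaw differs.
- gate_lever (a joint): Swing gate and lever, one steel plate on an upright pivot: 0 = gate shut; grows to 0.9 rad (stop) as the knob is pulled to the dispenser's -x side, counterclockwise from above; beyond 0.8 counts as pulled. Spring return: about 3 N at the knob when shut, 9 N at the stop; shuts if let go. The catch stops it at about 0.015 rad.
- lever_knob: Upright round black knob, free to revolve on its spindle on the lever arm, 82 mm from the pivot. Origin at its foot on the arm (z 82.5 mm); neck 14 mm thick to 14 mm up, grip 22 mm in diameter, top 57 mm up. Grip it from above.
- knob_centre (a point): Middle of the knob's grip, 35 mm above its foot: where to pinch it. Shut, it is at dispenser (0, 140, 117.5) mm; it moves in a level arc of 82 mm radius about the lever's upright pivot at dispenser (0, 58) mm. The 16 x 8 mm arm under it (top at z 82.5) is 122 mm long from the pivot.
- safety_catch (a joint): Steel flip catch: 0 (to 0.06) = shut, its nose lying across the -x front of the lever arm; grows to 1.15 rad as the thumb piece is pushed towards dispenser +y, which lifts the nose. Above 0.6 counts as up. Stiff hinge (under 2 N at the thumb piece): stays where it is left.
- thumb_piece (a point): Centre of the round bar (11 mm thick, 24 mm long in dispenser x) atop the catch's stalk (8 x 7 mm), 56 mm from the catch's hinge. Hinge at dispenser (-13.5, 235, 80) mm, axis along x, in a forked post 22 mm wide that reaches z 94. Shut, the stalk leans 0.25 rad towards -y and the nose runs 72 mm from the hinge towards -y. 60 mm of free space between this bar and the lever knob.
- mill_jar: Loose open steel jar, 81 mm wide, 58 mm tall, 0.5 kg, standing on the dispenser's base under the outlet. Inner radius 33 mm, inner floor 6 mm up. Origin: centre of its underside. Leave it there.
- stir_rod: Loose white plastic stirring rod, 155 mm long, about 40 g, standing upright in its stand. Origin: centre of its tip (lower end); z along the rod. Straight shaft 9 mm in diameter, its last 9 mm tapered to a 3.6 mm flat; guard disc 24 mm wide at 100 to 104 mm, round handle 16 mm in diameter above it to 155 mm.
- rod_handle (a point): Centre of the rod's handle, 128 mm above its foot: where to grip it.
- rod_stand: Fixed steel stand for the rod: disc foot 68 mm wide, upright tube with bore 14 mm and a flared mouth 39 mm wide inside. Origin: centre of its underside. Bore floor at z 14 mm; mouth at z 78 mm. The rod drops in when its tip is released inside the mouth.
- ball_0: Loose white ceramic grinding ball, 16 mm in diameter, 14 g; origin at its centre. One of eight alike, heaped over the shut gate in the hopper (heap top about 110 mm above the bench). The heap shifts well when the rod's tip goes round 12 to 16 mm off the hopper's axis, about 10 mm above the gate.
- ball_1: Loose white ceramic grinding ball, 16 mm in diameter, 14 g; origin at its centre. One of eight alike, heaped over the shut gate in the hopper (heap top about 110 mm above the bench). The heap shifts well when the rod's tip goes round 12 to 16 mm off the hopper's axis, about 10 mm above the gate.
- ball_2: Loose white ceramic grinding ball, 16 mm in diameter, 14 g; origin at its centre. One of eight alike, heaped over the shut gate in the hopper (heap top about 110 mm above the bench). The heap shifts well when the rod's tip goes round 12 to 16 mm off the hopper's axis, about 10 mm above the gate.
- ball_3: Loose white ceramic grinding ball, 16 mm in diameter, 14 g; origin at its centre. One of eight alike, heaped over the shut gate in the hopper (heap top about 110 mm above the bench). The heap shifts well when the rod's tip goes round 12 to 16 mm off the hopper's axis, about 10 mm above the gate.
- ball_4: Loose white ceramic grinding ball, 16 mm in diameter, 14 g; origin at its centre. One of eight alike, heaped over the shut gate in the hopper (heap top about 110 mm above the bench). The heap shifts well when the rod's tip goes round 12 to 16 mm off the hopper's axis, about 10 mm above the gate.
- ball_5: Loose white ceramic grinding ball, 16 mm in diameter, 14 g; origin at its centre. One of eight alike, heaped over the shut gate in the hopper (heap top about 110 mm above the bench). The heap shifts well when the rod's tip goes round 12 to 16 mm off the hopper's axis, about 10 mm above the gate.
- ball_6: Loose white ceramic grinding ball, 16 mm in diameter, 14 g; origin at its centre. One of eight alike, heaped over the shut gate in the hopper (heap top about 110 mm above the bench). The heap shifts well when the rod's tip goes round 12 to 16 mm off the hopper's axis, about 10 mm above the gate.
- ball_7: Loose white ceramic grinding ball, 16 mm in diameter, 14 g; origin at its centre. One of eight alike, heaped over the shut gate in the hopper (heap top about 110 mm above the bench). The heap shifts well when the rod's tip goes round 12 to 16 mm off the hopper's axis, about 10 mm above the gate.
- microscope: Fixed microscope, an obstacle on the left: it fills x 0.37-0.71, y 0.34-0.61 m up to z 0.39 (world); eyepieces lean out at its front. Origin on the bench at its middle.
- centrifuge: Fixed round centrifuge, an obstacle on the right: base within 166 mm of its axis up to z 0.115 m, narrowing to 85 mm at z 0.22, knob to z 0.255. Origin at the centre of its underside.
- timer: Loose white lab timer, 64 x 66 x 18 mm, bystander: leave alone. Origin: centre of underside.
- specimen_cup: Loose white cup with lid, 55 mm wide, 59 mm tall, bystander: leave alone. Origin: centre of underside.
- oil_bottle: Loose small dropper bottle, 27 mm wide, 72 mm tall, bystander: leave alone. Origin: centre of underside.
- lancet_box: Loose small card box, 48 x 75 x 40 mm, bystander: leave alone. Origin: centre of underside.

How it is judged:
By the outcome, as a careful person would: the job done as asked, in the order asked, and still so for the second after the job is handed in, while the arm keeps its last pose, push and grip.
It also fails if it takes over 72 s, if anything falls off the work surface, if the arm or the gripper's body presses on something with over 40 N, if the wrist force passes 120 N, or if a joint passes its speed limit or range.

## Working session

There is one attempt and no reset: what is moved stays moved. The work goes in short steps, Python scripts to look and compute and a tool call to move; the robot and the scene stay as the last step left them, time stands still between calls to the robot, and variables do not carry over. Pictures are saved under pics/ and viewed, at most 10 in all, crops included, and the job is handed in when it is done.

Besides the shell and the picture viewer there is one more tool, called after "Request:" as name(argument=value, ...), one argument or row to a line, values as JSON. arm_command: Moves the arm, as the interface text tells. Shift numbers are shares of 25 cm and turn numbers shares of 180 degrees, none past 1 either way. Its arguments: {"type":"object","properties":{"commands":{"type":"array"},"claw":{"type":"number"},"grip_force":{"type":"number"}},"required":["commands"]}

```bash
mkdir -p pics; cat > h.py <<'E'
import numpy as np, cv2
from station import *
def ray(cam,uv):
    c=calibration(cam);K=np.array(c["camera_matrix"]);k=c["k1"];E=np.array(c["extrinsics"])
    d=cv2.undistortPoints(np.array([[uv]],float),K,np.array([k,0,0,0,0.]))[0,0]
    v=E[:3,:3]@np.array([d[0],d[1],1]);return E[:3,3],v/np.linalg.norm(v)
def onz(cam,uv,z):
    o,v=ray(cam,uv);return o+v*(z-o[2])/v[2]
def tri(uv1,uv2,c1="side",c2="top"):
    o1,v1=ray(c1,uv1);o2,v2=ray(c2,uv2)
    s=np.linalg.lstsq(np.c_[v1,-v2],o2-o1,rcond=None)[0]
    a=o1+s[0]*v1;b=o2+s[1]*v2;return (a+b)/2,np.linalg.norm(a-b)
def proj(cam,P):
    c=calibration(cam);E=np.linalg.inv(np.array(c["extrinsics"]))
    p=E[:3,:3]@np.array(P)+E[:3,3];x=p[:2]/p[2];x=x*(1+c["k1"]*(x@x));K=np.array(c["camera_matrix"]);return K[:2,:2]@x+K[:2,2]
def save(cam,n):
    im=grab_frame(cam);cv2.imwrite(f"pics/{n}.png",im[:,:,::-1]);return im
E
python3 - <<'E'
from h import *
np.set_printoptions(precision=4,suppress=True)
save("side","s0");save("top","t0")
s=get_state();print(s)
for c in("side","top"): print(c,np.array(calibration(c)["extrinsics"]))
for q in["dispenser","lever_knob","knob_centre","thumb_piece","mill_jar","stir_rod","rod_handle","rod_stand","centrifuge","specimen_cup","oil_bottle","lancet_box","timer","microscope"]:
    r={}
    for c in("side","top"):
        l=spot_point(q,c);r[c]=[(np.round(a["uv"],1),round(a["score"],2)) for a in l[:2]]
    print(q,r, tri(r["side"][0][0],r["top"][0][0]) if r["side"] and r["top"] else "")
E
```

```text
{'t': 0.1, 'q': array([-1.0599,  0.3594,  0.0112, -0.0003, -1.2241, -0.2881]), 'qd': array([-0.0006, -0.0028,  0.002 ,  0.0007,  0.0018, -0.0001]), 'joint_efforts': array([ -0.0021, -58.4162,  29.3752,   7.0155,   0.0101,  -0.0001]), 'eef_pos': array([ 0.149 , -0.6579,  0.2257]), 'ee_rot': array([ 3.14  , -0.0002, -2.9189]), 'force': array([-0.6822,  0.0251, -0.0427]), 'moment': array([-0.0273,  0.0095, -0.039 ]), 'gripper_force': 0.0, 'width': 0.08790115117594723}
side [[ 0.9986  0.0034 -0.0522  0.6246]
 [ 0.0488 -0.4204  0.906  -1.3824]
 [-0.0189 -0.9073 -0.42    0.7961]
 [ 0.      0.      0.      1.    ]]
top [[-0.0262 -0.9854  0.1682  0.3243]
 [-0.9996  0.027   0.0022  0.0816]
 [-0.0067 -0.168  -0.9858  1.4189]
 [ 0.      0.      0.      1.    ]]
dispenser {'side': [], 'top': [(array([310.5, 211. ]), 0.57), (array([348. , 190.8]), 0.55)]} 
lever_knob {'side': [(array([317.2, 202.8]), 0.39)], 'top': [(array([291.6, 228.8]), 0.47), (array([312., 214.]), 0.4)]} (array([0.5041, 0.1708, 0.0501]), np.float64(0.04448137801340468))
knob_centre {'side': [(array([315.9, 195.4]), 0.45)], 't
[... 727 characters left out ...]
oat64(0.000318952906619177))
centrifuge {'side': [], 'top': []} 
specimen_cup {'side': [(array([269.9, 225. ]), 0.56)], 'top': [(array([315.9, 266.2]), 0.56)]} (array([0.3717, 0.0989, 0.0064]), np.float64(0.0023055726071792345))
oil_bottle {'side': [], 'top': [(array([246.3, 159.3]), 0.6), (array([345.5, 188.1]), 0.3)]} 
lancet_box {'side': [(array([282.7, 195.2]), 0.58)], 'top': [(array([238.5, 266.3]), 0.79)]} (array([0.382, 0.336, 0.005]), np.float64(0.011786155591000732))
timer {'side': [(array([275., 283.]), 0.4)], 'top': [(array([358.3, 263.2]), 0.57)]} (array([ 0.3904, -0.0396, -0.1282]), np.float64(0.018999181906648926))
microscope {'side': [], 'top': [(array([348.6, 188.4]), 0.73)]}
```

View pics/s0.png

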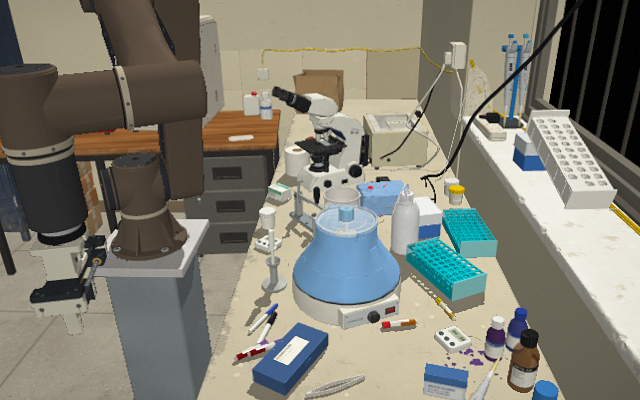

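View pics/t0.png

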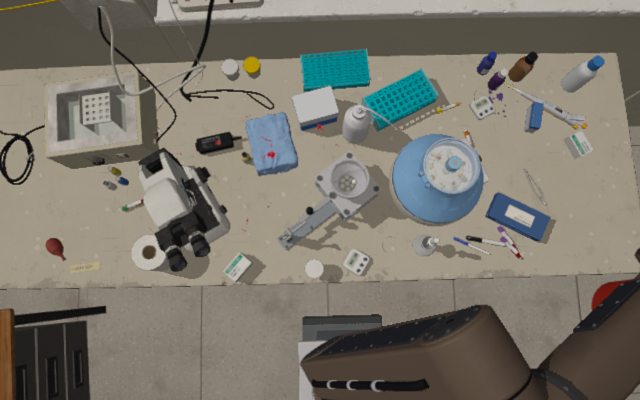

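The side view is mostly blocked by the centrifuge (hopper just seen at 342,198). The rod stands at (267,215)-(274,284). The top view shows the hopper at (348,182), the lever running to lower left (285,240), and the rod and stand at (427,243).

```bash
python3 - <<'E'
import cv2,numpy as np
t=cv2.imread("pics/t0.png");s=cv2.imread("pics/s0.png")
a=cv2.resize(t[145:255,270:390],None,fx=5,fy=5,interpolation=cv2.INTER_CUBIC)
cv2.imwrite("pics/t0c.png",a)
b=np.hstack([cv2.resize(t[215:275,395:455],None,fx=6,fy=6,interpolation=cv2.INTER_CUBIC),cv2.resize(s[190:300,255:315],(327,600),interpolation=cv2.INTER_CUBIC)[:360*1] if 0 else cv2.resize(s[195:295,250:350],(360,360),interpolation=cv2.INTER_CUBIC)])
cv2.imwrite("pics/rodc.png",b)
E
```

```text
(no output)
```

View pics/t0c.png

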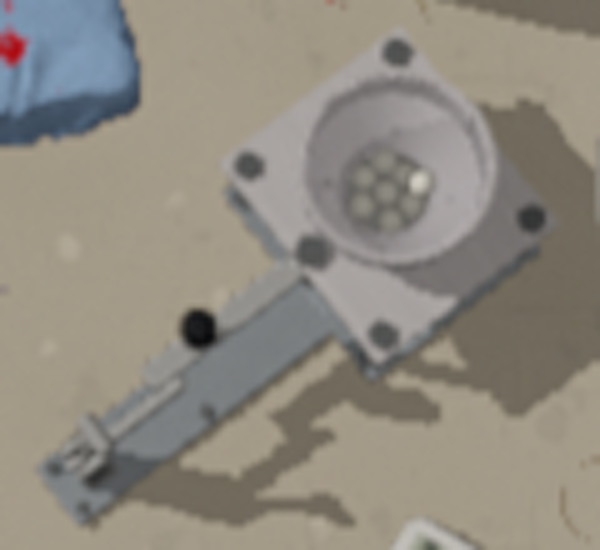

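View pics/rodc.png

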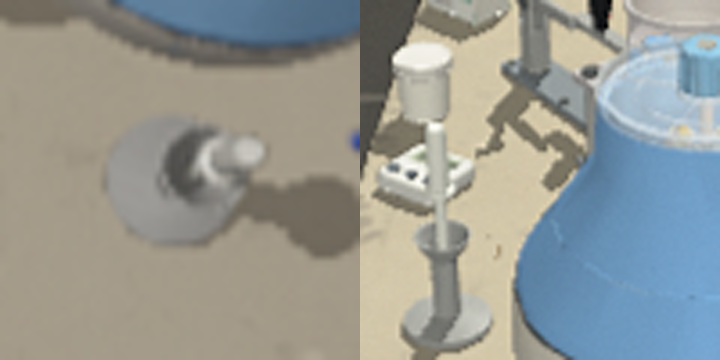

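```bash
python3 - <<'E'
from h import *
from scipy.optimize import least_squares
np.set_printoptions(precision=4,suppress=True)
f=lambda x,y:np.array([x/5+270-.4,y/5+145-.4])
# disp pt, px
L=[((0,0,165),f(401,171.5)),((0,0,92),f(391,192)),((0,140,139.5),f(199,327)),((0,265,8),f(62,495))]
def P(p,d):
    c,s=np.cos(p[2]),np.sin(p[2]);return np.array([p[0]+c*d[0]-s*d[1],p[1]+s*d[0]+c*d[1],d[2]])
res=lambda p:np.concatenate([proj("top",P(p,np.array(d)/1000))-uv for d,uv in L])
r=least_squares(res,[.57,.06,.8],x_scale=[.1,.1,1]);print(r.x,np.degrees(r.x[2]));print(r.fun.reshape(-1,2))
p=r.x
for n,d in dict(knob=(0,140,117.5),thumb=(-13.5,235-56*np.sin(.25),80+56*np.cos(.25)),rim=(0,0,165),pivot=(0,58,92)).items():
    w=P(p,np.array(d)/1000);print(n,w,np.hypot(*w[:2]),"side",proj("side",w),"topcrop",(proj("top",w)-[269.6,144.6])*5)
for sx in(-1,1):
  for sy in (-1,1): print("base corner",(proj("top",P(p,np.array((sx*76,sy*68,91))/1000))-[269.6,144.6])*5)
g=lambda x,y:np.array([x/6+395-.42,y/6+215-.42])
print("rodtop",onz("top",g(250,153),.169),"foot",onz("top",g(175,181),.004))
print("side foot",onz("side",(272.7+0,284.2),0),"rod side x:",[proj("side",onz("top",g(250,153),.169))])
c=calibration("top");print(c["camera_matrix"])
for q,z in dict(specimen_cup=.0,timer=0,lancet_box=0).items():
    print(q,onz("top",spot_point(q,"top")[0]["uv"],z))
b=boxes_of("centrifuge","top");print(b[0] if b else 0); 
E
```

```text
[ 0.6071 -0.0027  0.6699] 38.381094390660785
[[-0.4063 -1.1361]
 [ 0.1376  0.2714]
 [ 1.5607  1.0441]
 [-1.4007 -0.1931]]
knob [0.5202 0.1071 0.1175] 0.5311105157519049 side [313.8713 193.4818] topcrop [207.7072 338.031 ]
thumb [0.4592 0.1623 0.1343] 0.4870738312500584 side [296.2715 181.847 ] topcrop [110.9588 443.9215]
rim [ 0.6071 -0.0027  0.165 ] 0.6071397586082996 side [340.5916 194.3313] topcrop [398.9684 165.8194]
pivot [0.5711 0.0428 0.092 ] 0.5727218118539139 side [329.2032 209.5825] topcrop [316.3803 255.5806]
base corner [563.4627 218.0364]
base corner [387.5363 365.274 ]
base corner [395.4663  26.5923]
base corner [220.2789 169.5399]
rodtop [ 0.4265 -0.2322  0.169 ] foot [ 0.4267 -0.2341  0.004 ]
side foot [ 0.4254 -0.23    0.    ] rod side x: [array([269.2028, 229.8336])]
[[460.8262   0.     318.8118]
 [  0.     460.8262 203.006 ]
 [  0.       0.       1.    ]]
specimen_cup [0.3707 0.0987 0.    ]
timer [ 0.3764 -0.0311  0.    ]
lancet_box [0.3764 0.3358 0.    ]
0
```

```bash
cat >> h.py <<'E'
def P(p,d):
    c,s=np.cos(p[2]),np.sin(p[2]);d=np.array(d)/1000;return np.array([p[0]+c*d[0]-s*d[1],p[1]+s*d[0]+c*d[1],d[2]])
E
python3 - <<'E'
from h import *
from scipy.optimize import least_squares
np.set_printoptions(precision=4,suppress=True)
f=lambda x,y:np.array([x/5+270-.4,y/5+145-.4])
def res(p):
    a,b=p[3]*100,p[4]*100
    L=[((0,0,165),f(401,171.5)),((0,140,139.5),f(199,327)),((0,58,94),f(314,250)),
    ((a,-b,92),f(398,52)),((a,b,92),f(250,165)),((-a,-b,92),f(532,217)),((-a,b,92),f(384,335))]
    return np.concatenate([proj("top",P(p,d))-uv for d,uv in L])
r=least_squares(res,[.57,.06,.8,.6,.5],loss="soft_l1",f_scale=.5);print(r.x);print(res(r.x).reshape(-1,2))
p=r.x
for n,d in dict(knob=(0,140,117.5),thumb=(-13.5,235-56*np.sin(.25),80+56*np.cos(.25)),rim=(0,0,165),pivot=(0,58,92),nose=(-13.5,163,80),post=(-13.5,235,94)).items():
    w=P(p,d);print(n,w,np.hypot(*w[:2]),"side",proj("side",w),"topcrop",(proj("top",w)-[269.6,144.6])*5)
E
```

```text
[ 0.6078 -0.0024  0.6359  0.6367  0.5596]
[[-0.5316 -1.3489]
 [ 0.3809 -0.47  ]
 [-0.0517  0.2719]
 [-0.0187  0.2394]
 [-0.0865  0.2598]
 [ 0.2268  0.3083]
 [ 0.0158 -0.0874]]
knob [0.5246 0.1103 0.1175] 0.5360657239408038 side [315.2969 193.0708] topcrop [201.9046 330.5817]
thumb [0.4655 0.1675 0.1343] 0.4947748797515076 side [298.3164 181.2241] topcrop [101.4031 432.9622]
rim [ 0.6078 -0.0024  0.165 ] 0.6077548079201756 side [340.8011 194.2862] topcrop [398.342  164.7556]
pivot [0.5733 0.0443 0.092 ] 0.5750119193757742 side [329.9203 209.3688] topcrop [313.6656 251.9924]
nose [0.5001 0.1208 0.08  ] 0.5144536956271238 side [308.2317 202.1887] topcrop [186.6122 382.1331]
post [0.4573 0.1787 0.094 ] 0.49098621284302546 side [296.5985 190.9531] topcrop [ 87.1165 455.184 ]
```

```bash
cat >> h.py <<'E'
from scipy.spatial.transform import Rotation as Ro
def go(xyz,yaw=None):
    s=get_state();R=Ro.from_euler("xyz",s["ee_rot"]).as_matrix()
    d=R.T@(np.array(xyz)-s["eef_pos"])/.25
    tw=0
    if yaw is not None: tw=-((yaw-s["ee_rot"][2]+np.pi)%(2*np.pi)-np.pi)/np.pi
    print("t%.2f"%s["t"],"pos",s["eef_pos"].round(4),"rot",s["ee_rot"].round(3),"q",s["q"].round(2),"F",s["force"].round(1),"-> shares",d.round(4),"twist",round(tw,4))
E
python3 - <<'E'
from h import *
go((.426,-.232,.215),-np.pi)
print("centrifuge knob",onz("top",(454,162),.255))
E
```

```text
t1.70 pos [ 0.1491 -0.6583  0.2265] rot [ 3.142 -0.    -2.919] q [-1.06  0.36  0.01 -0.   -1.22 -0.29] F [-0.2 -0.4  0.8] -> shares [-1.4569  1.4183  0.0462] twist 0.0709
centrifuge knob [ 0.62164888 -0.27133427  0.255     ]
```

Request:
arm_command(
  commands=[
    {"tx":-0.06,"ty":0.058,"twist":0.01},
    {"tx":-0.18,"ty":0.175,"twist":0.03},
    {"tx":-0.3,"ty":0.292,"twist":0.05},
    {"tx":-0.42,"ty":0.41,"twist":0.071},
    {"tx":-0.54,"ty":0.525,"twist":0.071},
    {"tx":-0.66,"ty":0.643,"twist":0.071},
    {"tx":-0.78,"ty":0.76,"twist":0.071},
    {"tx":-0.86,"ty":0.84,"twist":0.071},
  ],
  claw=0.6,
)

```text
invalid input
```

```bash
python3 -c "
from h import *
go((.426,-.232,.215),-np.pi)"
```

```text
t1.70 pos [ 0.1491 -0.6583  0.2265] rot [ 3.142 -0.    -2.919] q [-1.06  0.36  0.01 -0.   -1.22 -0.29] F [-0.2 -0.4  0.8] -> shares [-1.4569  1.4183  0.0462] twist 0.0709
```

Probably all four keys are needed in each row.

Request:
arm_command(
  commands=[
    {"tx":-0.06,"ty":0.058,"tz":0,"twist":0.01},
    {"tx":-0.18,"ty":0.175,"tz":0,"twist":0.03},
    {"tx":-0.3,"ty":0.292,"tz":0,"twist":0.05},
    {"tx":-0.42,"ty":0.41,"tz":0,"twist":0.071},
    {"tx":-0.54,"ty":0.525,"tz":0,"twist":0.071},
    {"tx":-0.66,"ty":0.643,"tz":0,"twist":0.071},
    {"tx":-0.78,"ty":0.76,"tz":0,"twist":0.071},
    {"tx":-0.86,"ty":0.84,"tz":0,"twist":0.071},
  ],
  claw=0.6,
  grip_force=25,
)

```text
t: 2.37
eef_pos: [0.3135, -0.4036, 0.227]
ee_rot: [-3.141, 0.001, -3.141]
force: [0.6, -0.1, 0.5]
width: 0.0528
gripper_force: 0.0
```

```bash
python3 -c "
from h import *
go((.426,-.232,.215),-np.pi)"
```

```text
t2.37 pos [ 0.3135 -0.4036  0.227 ] rot [-3.141e+00  1.000e-03 -3.141e+00] q [-0.53  0.09 -0.34 -0.   -1.14 -1.04] F [ 0.6 -0.1  0.5] -> shares [-0.4502  0.6862  0.0481] twist 0.0001
```

Request:
arm_command(
  commands=[
    {"tx":-0.05,"ty":0.08,"tz":0,"twist":0},
    {"tx":-0.12,"ty":0.19,"tz":0,"twist":0},
    {"tx":-0.2,"ty":0.31,"tz":0,"twist":0},
    {"tx":-0.28,"ty":0.43,"tz":0,"twist":0},
    {"tx":-0.36,"ty":0.55,"tz":0,"twist":0},
    {"tx":-0.43,"ty":0.65,"tz":0,"twist":0},
    {"tx":-0.452,"ty":0.69,"tz":0,"twist":0},
    {"tx":-0.452,"ty":0.69,"tz":0,"twist":0},
  ],
)

```text
t: 3.03
eef_pos: [0.4268, -0.2316, 0.2268]
ee_rot: [3.142, 0.001, -3.139]
force: [-0.3, 0.4, 0.1]
width: 0.0523
gripper_force: 0.0
```

```bash
python3 -c "
from h import *
go((.426,-.232,.123),-np.pi)
a=save('side','s1');b=save('top','t1')
for c in('side','top'):
  for q in('rod_handle','stir_rod'): print(c,q,[(x['uv'],x['score']) for x in spot_point(q,c)[:1]])
s=cv2.resize(a[150:300,210:360],(400,400),interpolation=2);t=cv2.resize(b[190:290,370:470],(400,400),interpolation=2)
cv2.imwrite('pics/c1.png',np.hstack([s,t])[:,:,::-1])"
```

```text
t3.03 pos [ 0.4268 -0.2316  0.2268] rot [ 3.142e+00  1.000e-03 -3.139e+00] q [-0.09  0.04 -0.39 -0.   -1.14 -1.48] F [-0.3  0.4  0.1] -> shares [ 0.0034 -0.0015  0.4152] twist 0.0009
side rod_handle [([270.7, 241.2], 0.54)]
side stir_rod []
top rod_handle [([423.4, 243.8], 0.39)]
top stir_rod []
```

View pics/c1.png

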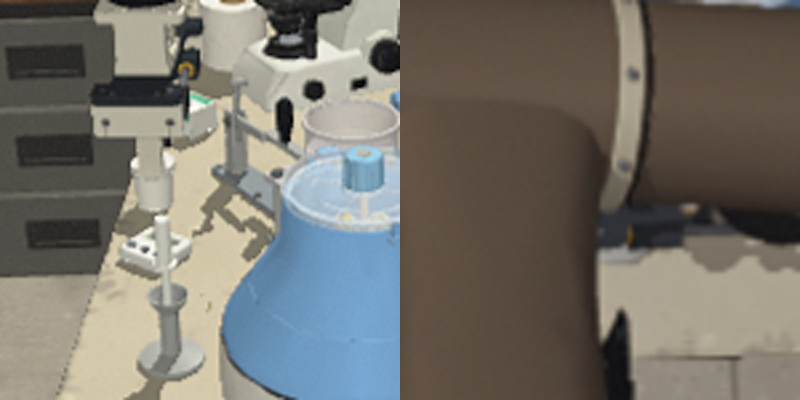

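```bash
python3 -c "
from h import *
for z in (.24,.2268,.169,.12): print(z,(proj('side',(.4268,-.2316,z))-[210,150])*2.667, (proj('side',(.4268,-.2616,z))-[210,150])*2.667)
im=cv2.imread('pics/s1.png')[:,:,::-1].astype(int)
for y in (232,236,240,244,248,252):
  print(y,im[y,262:282].mean(1).astype(int))"
```

```text
0.24 [153.77493784 146.28852745] [149.19394654 160.41774921]
0.2268 [154.63510932 158.8493761 ] [150.09327941 173.18600618]
0.169 [158.32185372 212.5995336 ] [153.94602452 227.79507029]
0.12 [161.34876573 256.6255923 ] [157.10697679 272.48991232]
232 [114 116 114 115 112 108 213 240 242 238 212 193 193 194 193 193 193 192
 193 193]
236 [109 120 214 234 239 193 172 183 190 186 174 162 185 192 191 192 191 191
 193 197]
240 [240 239 238 234 226 219 178 179 188 188 180 159 137 131 144 186 229 239
 232 204]
244 [236 153  89 196 240 219 166 176 188 188 182 161 201 227 213 182 162 153
 153 151]
248 [171 169 172 172 167 218 186 175 185 183 177 167 221 248 172 104 158 172
 190 193]
252 [111 112 109 111 113 122 137 139 152 181 186 164 185 195 191 191 190 191
 191 194]
```

The side view shows the gripper right above the rod (crop 162,220), with the open fingers straddling it. I'll descend and grip.

Request:
arm_command(
  commands=[
    {"tx":-0.004,"ty":0,"tz":0.05,"twist":0},
    {"tx":-0.004,"ty":0,"tz":0.12,"twist":0},
    {"tx":-0.004,"ty":0,"tz":0.19,"twist":0},
    {"tx":-0.004,"ty":0,"tz":0.26,"twist":0},
    {"tx":-0.004,"ty":0,"tz":0.33,"twist":0},
    {"tx":-0.004,"ty":0,"tz":0.39,"twist":0},
    {"tx":-0.004,"ty":0,"tz":0.415,"twist":0},
    {"tx":-0.004,"ty":0,"tz":0.415,"twist":0},
  ],
)

```text
t: 4.0
eef_pos: [0.4252, -0.2339, 0.1215]
ee_rot: [3.141, -0.003, 3.14]
force: [0.2, -0.6, 0.7]
width: 0.0525
gripper_force: 0.0
```

Request:
arm_command(
  commands=[
    {"tx":0,"ty":0,"tz":0,"twist":0},
    {"tx":0,"ty":0,"tz":0,"twist":0},
    {"tx":0,"ty":0,"tz":0,"twist":0},
    {"tx":0,"ty":0,"tz":0,"twist":0},
    {"tx":0,"ty":0,"tz":0,"twist":0},
    {"tx":0,"ty":0,"tz":0,"twist":0},
    {"tx":0,"ty":0,"tz":0,"twist":0},
    {"tx":0,"ty":0,"tz":0,"twist":0},
  ],
  claw=0,
  grip_force=25,
)

```text
t: 4.67
eef_pos: [0.4266, -0.2335, 0.123]
ee_rot: [-3.142, 0.0, 3.141]
force: [0.2, 1.2, 3.1]
width: 0.0155
gripper_force: 25.0
```

```bash
python3 -c "
from h import *
go((.428,-.232,.30),-np.pi)"
```

```text
t4.67 pos [ 0.4266 -0.2335  0.123 ] rot [-3.142  0.     3.141] q [-0.1   0.15 -0.54  0.   -0.89 -1.48] F [0.2 1.2 3.1] -> shares [-0.0058  0.0058 -0.7078] twist -0.0
```

Request:
arm_command(
  commands=[
    {"tx":0,"ty":0,"tz":-0.04,"twist":0},
    {"tx":0,"ty":0,"tz":-0.12,"twist":0},
    {"tx":0,"ty":0,"tz":-0.22,"twist":0},
    {"tx":0,"ty":0,"tz":-0.34,"twist":0},
    {"tx":0,"ty":0,"tz":-0.46,"twist":0},
    {"tx":0,"ty":0,"tz":-0.58,"twist":0},
    {"tx":0,"ty":0,"tz":-0.68,"twist":0},
    {"tx":0,"ty":0,"tz":-0.72,"twist":0},
  ],
)

```text
t: 5.33
eef_pos: [0.4274, -0.2341, 0.3076]
ee_rot: [-3.14, 0.005, -3.141]
force: [0.9, 0.4, 0.2]
width: 0.0155
gripper_force: 25.0
```

```bash
python3 -c "
from h import *
go((.608,-.0025,.303),-np.pi)
im=save('side','s2')
cv2.imwrite('pics/c2.png',cv2.resize(im[120:280,210:370],(560,560),interpolation=2)[:,:,::-1])
p=get_state()['eef_pos']
print([proj('side',p+[0,0,h]) for h in (.02,0,-.109)])"
```

```text
t5.33 pos [ 0.4274 -0.2341  0.3076] rot [-3.14   0.005 -3.141] q [-0.1  -0.01 -0.26  0.   -1.31 -1.48] F [0.9 0.4 0.2] -> shares [-0.7223  0.9264  0.0205] twist 0.0
[array([265.67365521, 172.86189171]), array([266.18770744, 180.41780699]), array([268.88110911, 219.88712572])]
```

View pics/c2.png

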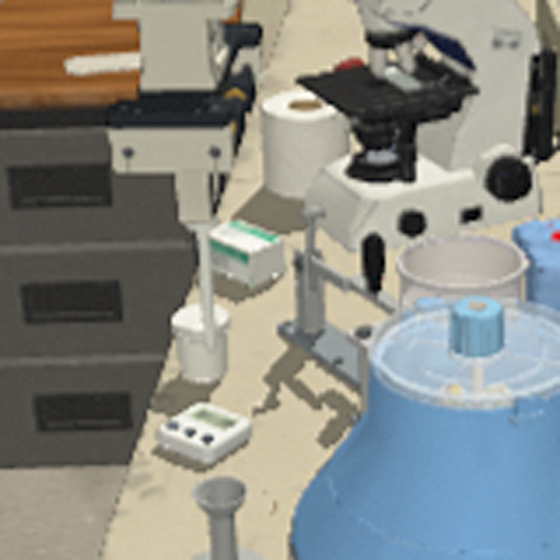

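Rod held, hanging straight (tip at crop 210,347), about 2–3 mm +x of the TCP. Now moving over the hopper.

Request:
arm_command(
  commands=[
    {"tx":-0.04,"ty":0.05,"tz":0,"twist":0},
    {"tx":-0.12,"ty":0.155,"tz":0,"twist":0},
    {"tx":-0.21,"ty":0.275,"tz":0,"twist":0},
    {"tx":-0.31,"ty":0.4,"tz":0,"twist":0},
    {"tx":-0.41,"ty":0.53,"tz":0,"twist":0},
    {"tx":-0.51,"ty":0.66,"tz":0,"twist":0},
    {"tx":-0.61,"ty":0.79,"tz":0,"twist":0},
    {"tx":-0.68,"ty":0.885,"tz":0,"twist":0},
  ],
  grip_force=40,
)

```text
t: 6.05
eef_pos: [0.5976, -0.0097, 0.3018]
ee_rot: [-3.141, -0.001, -3.141]
force: [1.2, 0.2, -1.0]
width: 0.0151
gripper_force: 40.0
```

Request:
arm_command(
  commands=[
    {"tx":-0.03,"ty":0.04,"tz":0,"twist":0},
    {"tx":-0.03,"ty":0.04,"tz":0,"twist":0},
    {"tx":-0.03,"ty":0.04,"tz":0.01,"twist":0},
    {"tx":-0.03,"ty":0.04,"tz":0.02,"twist":0},
    {"tx":-0.03,"ty":0.04,"tz":0.03,"twist":0},
    {"tx":-0.03,"ty":0.04,"tz":0.05,"twist":0},
    {"tx":-0.03,"ty":0.04,"tz":0.06,"twist":0},
    {"tx":-0.03,"ty":0.04,"tz":0.06,"twist":0},
  ],
)

```text
t: 6.72
eef_pos: [0.6034, -0.0029, 0.2872]
ee_rot: [3.142, -0.001, 3.141]
force: [0.5, -0.8, -0.5]
width: 0.0155
gripper_force: 40.0
```

```bash
python3 -c "
from h import *
go((.6055,-.0025,.25),-np.pi)
a=save('side','s3');b=save('top','t3')
s=cv2.resize(a[110:230,280:400],(400,400),interpolation=2);t=cv2.resize(b[130:230,300:400],(400,400),interpolation=2)
cv2.imwrite('pics/c3.png',np.hstack([s,t])[:,:,::-1])
p=get_state()['eef_pos']
print([(proj('side',p+[0.0025,0,h])-[280,110])*3.333 for h in (0,-.109)])
import math
R=[(.6078+.056*math.cos(a),-.0024+.056*math.sin(a),.165) for a in np.arange(0,6.28,.01)]
q=(np.array([proj('side',r) for r in R])-[280,110])*3.333
print('rim side crop',q.min(0),q.max(0))
"
```

```text
t6.72 pos [ 0.6034 -0.0029  0.2872] rot [ 3.142e+00 -1.000e-03  3.141e+00] q [ 0.32  0.21 -0.06 -0.   -1.31 -1.89] F [ 0.5 -0.8 -0.5] -> shares [-0.0087  0.0017  0.1487] twist -0.0003
[array([200.75227513, 150.91243243]), array([201.01784444, 266.82197216])]
rim side crop [139.70093299 255.58555709] [265.89317329 308.05566244]
```

View pics/c3.png

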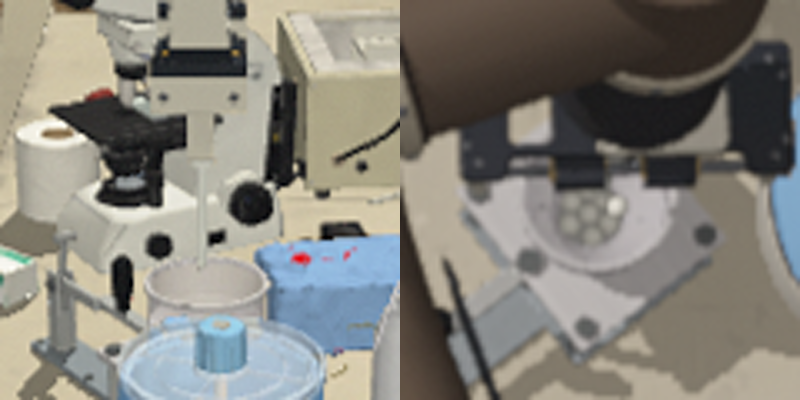

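The tip (202,267) is about 2 px left of the rim centre (208), so I shift the stirring centre 5 mm in +x and go down.

Request:
arm_command(
  commands=[
    {"tx":-0.01,"ty":0,"tz":0.02,"twist":0},
    {"tx":-0.02,"ty":0,"tz":0.06,"twist":0},
    {"tx":-0.02,"ty":0,"tz":0.11,"twist":0},
    {"tx":-0.01,"ty":0,"tz":0.15,"twist":0},
    {"tx":0.01,"ty":0,"tz":0.19,"twist":0},
    {"tx":0.03,"ty":0,"tz":0.22,"twist":0},
    {"tx":0.036,"ty":0,"tz":0.235,"twist":0},
    {"tx":0.036,"ty":0,"tz":0.235,"twist":0},
  ],
)

```text
t: 7.48
eef_pos: [0.5942, -0.0024, 0.228]
ee_rot: [-3.141, -0.002, 3.141]
force: [0.3, 0.4, -0.5]
width: 0.0154
gripper_force: 40.0
```

```bash
python3 -c "
from h import *
go((.6084-.014,-.0025,.1995),-np.pi)
for k in range(1,17): print(k,(.056*np.cos(k*np.pi/8)-.056).round(3),(.056*np.sin(k*np.pi/8)).round(3))"
```

```text
t7.48 pos [ 0.5942 -0.0024  0.228 ] rot [-3.141e+00 -2.000e-03  3.141e+00] q [ 0.32  0.23 -0.17 -0.   -1.18 -1.9 ] F [ 0.3  0.4 -0.5] -> shares [-0.0012 -0.0004  0.1141] twist -0.0
1 -0.004 0.021
2 -0.016 0.04
3 -0.035 0.052
4 -0.056 0.056
5 -0.077 0.052
6 -0.096 0.04
7 -0.108 0.021
8 -0.112 0.0
9 -0.108 -0.021
10 -0.096 -0.04
11 -0.077 -0.052
12 -0.056 -0.056
13 -0.035 -0.052
14 -0.016 -0.04
15 -0.004 -0.021
16 0.0 -0.0
```

Request:
arm_command(
  commands=[
    {"tx":-0.004,"ty":0.021,"tz":0.007,"twist":0},
    {"tx":-0.016,"ty":0.04,"tz":0.014,"twist":0},
    {"tx":-0.035,"ty":0.052,"tz":0.021,"twist":0},
    {"tx":-0.056,"ty":0.056,"tz":0.028,"twist":0},
    {"tx":-0.077,"ty":0.052,"tz":0.035,"twist":0},
    {"tx":-0.096,"ty":0.04,"tz":0.042,"twist":0},
    {"tx":-0.108,"ty":0.021,"tz":0.049,"twist":0},
    {"tx":-0.112,"ty":0,"tz":0.057,"twist":0},
  ],
)

```text
t: 8.15
eef_pos: [0.6236, -0.0028, 0.2143]
ee_rot: [-3.141, -0.0, 3.141]
force: [-0.1, 0.2, -1.1]
width: 0.0154
gripper_force: 40.0
```

Request:
arm_command(
  commands=[
    {"tx":0.004,"ty":-0.021,"tz":0.007,"twist":0},
    {"tx":0.016,"ty":-0.04,"tz":0.014,"twist":0},
    {"tx":0.035,"ty":-0.052,"tz":0.021,"twist":0},
    {"tx":0.056,"ty":-0.056,"tz":0.028,"twist":0},
    {"tx":0.077,"ty":-0.052,"tz":0.035,"twist":0},
    {"tx":0.096,"ty":-0.04,"tz":0.042,"twist":0},
    {"tx":0.108,"ty":-0.021,"tz":0.049,"twist":0},
    {"tx":0.112,"ty":0,"tz":0.056,"twist":0},
  ],
)

```text
t: 8.82
eef_pos: [0.5937, -0.0022, 0.2009]
ee_rot: [3.142, -0.001, 3.141]
force: [-0.6, -0.7, -0.3]
width: 0.0154
gripper_force: 40.0
```

```bash
python3 -c "
from h import *
go((.6084-.014,-.0025,.1995),-np.pi)"
```

```text
t8.82 pos [ 0.5937 -0.0022  0.2009] rot [ 3.142e+00 -1.000e-03  3.141e+00] q [ 0.33  0.24 -0.21 -0.   -1.12 -1.9 ] F [-0.6 -0.7 -0.3] -> shares [-0.0029 -0.0012  0.0058] twist -0.0001
```

Request:
arm_command(
  commands=[
    {"tx":-0.005,"ty":0.021,"tz":0.004,"twist":0},
    {"tx":-0.017,"ty":0.04,"tz":0.004,"twist":0},
    {"tx":-0.036,"ty":0.052,"tz":0.004,"twist":0},
    {"tx":-0.057,"ty":0.056,"tz":0.004,"twist":0},
    {"tx":-0.078,"ty":0.052,"tz":0.004,"twist":0},
    {"tx":-0.097,"ty":0.04,"tz":0.004,"twist":0},
    {"tx":-0.109,"ty":0.021,"tz":0.004,"twist":0},
    {"tx":-0.113,"ty":0,"tz":0.004,"twist":0},
  ],
)

```text
t: 9.48
eef_pos: [0.6233, -0.0015, 0.199]
ee_rot: [3.14, -0.002, 3.141]
force: [-4.4, 6.1, 5.7]
width: 0.0157
gripper_force: 40.1
```

Request:
arm_command(
  commands=[
    {"tx":0.004,"ty":-0.021,"tz":0,"twist":0},
    {"tx":0.016,"ty":-0.04,"tz":0,"twist":0},
    {"tx":0.035,"ty":-0.052,"tz":0,"twist":0},
    {"tx":0.056,"ty":-0.056,"tz":0,"twist":0},
    {"tx":0.077,"ty":-0.052,"tz":0,"twist":0},
    {"tx":0.096,"ty":-0.04,"tz":0,"twist":0},
    {"tx":0.108,"ty":-0.021,"tz":0,"twist":0},
    {"tx":0.112,"ty":0,"tz":0,"twist":0},
  ],
)

```text
t: 10.15
eef_pos: [0.5965, -0.002, 0.2007]
ee_rot: [3.141, 0.003, 3.141]
force: [3.1, -1.6, 1.8]
width: 0.015
gripper_force: 40.0
```

Request:
arm_command(
  commands=[
    {"tx":-0.004,"ty":0.021,"tz":0,"twist":0},
    {"tx":-0.016,"ty":0.04,"tz":0,"twist":0},
    {"tx":-0.035,"ty":0.052,"tz":0,"twist":0},
    {"tx":-0.056,"ty":0.056,"tz":0,"twist":0},
    {"tx":-0.077,"ty":0.052,"tz":0,"twist":0},
    {"tx":-0.096,"ty":0.04,"tz":0,"twist":0},
    {"tx":-0.108,"ty":0.021,"tz":0,"twist":0},
    {"tx":-0.112,"ty":0,"tz":0,"twist":0},
  ],
)

```text
t: 10.82
eef_pos: [0.6224, -0.0015, 0.1987]
ee_rot: [3.14, -0.003, 3.141]
force: [-5.7, 4.0, 4.6]
width: 0.0153
gripper_force: 40.0
```

Request:
arm_command(
  commands=[
    {"tx":0.004,"ty":-0.021,"tz":0,"twist":0},
    {"tx":0.016,"ty":-0.04,"tz":0,"twist":0},
    {"tx":0.035,"ty":-0.052,"tz":0,"twist":0},
    {"tx":0.056,"ty":-0.056,"tz":0,"twist":0},
    {"tx":0.077,"ty":-0.052,"tz":0,"twist":0},
    {"tx":0.096,"ty":-0.04,"tz":0,"twist":0},
    {"tx":0.108,"ty":-0.021,"tz":0,"twist":0},
    {"tx":0.112,"ty":0,"tz":0,"twist":0},
  ],
)

```text
t: 11.48
eef_pos: [0.597, -0.0026, 0.2012]
ee_rot: [-3.141, 0.005, 3.142]
force: [5.0, -1.0, 1.2]
width: 0.0153
gripper_force: 40.0
```

Request:
arm_command(
  commands=[
    {"tx":-0.004,"ty":0.021,"tz":0,"twist":0},
    {"tx":-0.016,"ty":0.04,"tz":0,"twist":0},
    {"tx":-0.035,"ty":0.052,"tz":0,"twist":0},
    {"tx":-0.056,"ty":0.056,"tz":0,"twist":0},
    {"tx":-0.077,"ty":0.052,"tz":0,"twist":0},
    {"tx":-0.096,"ty":0.04,"tz":0,"twist":0},
    {"tx":-0.108,"ty":0.021,"tz":0,"twist":0},
    {"tx":-0.112,"ty":0,"tz":0,"twist":0},
  ],
)

```text
t: 12.15
eef_pos: [0.6231, -0.0019, 0.1987]
ee_rot: [3.14, -0.002, 3.141]
force: [-4.2, 7.5, 3.8]
width: 0.0152
gripper_force: 40.1
```

Request:
arm_command(
  commands=[
    {"tx":0.004,"ty":-0.021,"tz":0,"twist":0},
    {"tx":0.016,"ty":-0.04,"tz":0,"twist":0},
    {"tx":0.035,"ty":-0.052,"tz":0,"twist":0},
    {"tx":0.056,"ty":-0.056,"tz":0,"twist":0},
    {"tx":0.077,"ty":-0.052,"tz":0,"twist":0},
    {"tx":0.096,"ty":-0.04,"tz":0,"twist":0},
    {"tx":0.108,"ty":-0.021,"tz":0,"twist":0},
    {"tx":0.112,"ty":0,"tz":0,"twist":0},
  ],
)

```text
t: 12.82
eef_pos: [0.5953, -0.0027, 0.2003]
ee_rot: [-3.141, 0.001, 3.141]
force: [3.0, -1.3, 3.1]
width: 0.0152
gripper_force: 40.0
```

```bash
python3 -c "
from h import *
go((.6084,-.0025,.3),-np.pi)"
```

```text
t12.82 pos [ 0.5953 -0.0027  0.2003] rot [-3.141e+00  1.000e-03  3.141e+00] q [ 0.32  0.25 -0.21  0.   -1.11 -1.9 ] F [ 3.  -1.3  3.1] -> shares [-0.0531  0.0006 -0.3988] twist -0.0002
```

Stirred about 3 turns at depth. Lifting out slowly.

Request:
arm_command(
  commands=[
    {"tx":-0.01,"ty":0,"tz":-0.02,"twist":0},
    {"tx":-0.02,"ty":0,"tz":-0.05,"twist":0},
    {"tx":-0.03,"ty":0,"tz":-0.1,"twist":0},
    {"tx":-0.04,"ty":0,"tz":-0.16,"twist":0},
    {"tx":-0.053,"ty":0,"tz":-0.23,"twist":0},
    {"tx":-0.053,"ty":0,"tz":-0.31,"twist":0},
    {"tx":-0.053,"ty":0,"tz":-0.38,"twist":0},
    {"tx":-0.053,"ty":0,"tz":-0.42,"twist":0},
  ],
)

```text
t: 13.48
eef_pos: [0.609, -0.0025, 0.3069]
ee_rot: [-3.142, 0.001, 3.141]
force: [0.3, -0.1, -0.2]
width: 0.0151
gripper_force: 40.0
```

```bash
python3 -c "
from h import *
go((.4266,-.2335,.30),-np.pi)
a=save('side','s4');b=save('top','t4')
s=cv2.resize(a[110:230,280:400],(400,400),interpolation=2);t=cv2.resize(b[130:230,300:400],(400,400),interpolation=2)
cv2.imwrite('pics/c4.png',np.hstack([s,t])[:,:,::-1])
p=get_state()['eef_pos']
print([(proj('side',p+[0.0025,0,h])-[280,110])*3.333 for h in (0,-.109)])"
```

```text
t13.48 pos [ 0.609  -0.0025  0.3069] rot [-3.142e+00  1.000e-03  3.141e+00] q [ 0.32  0.21 -0.01  0.   -1.35 -1.89] F [ 0.3 -0.1 -0.2] -> shares [ 0.7293 -0.9242  0.027 ] twist -0.0001
[array([206.97632932, 130.22177115]), array([207.05707962, 247.35254519])]
```

View pics/c4.png

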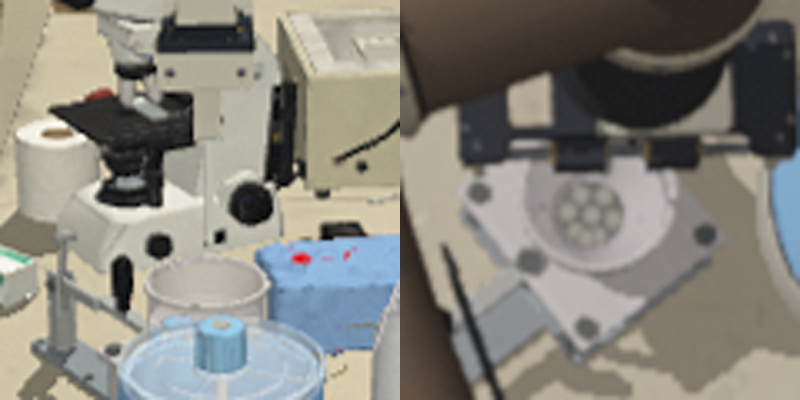

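The rod hangs straight (tip ~207,246) and the balls are still in the hopper. Back to the stand.

Request:
arm_command(
  commands=[
    {"tx":0.04,"ty":-0.05,"tz":0,"twist":0},
    {"tx":0.12,"ty":-0.155,"tz":0,"twist":0},
    {"tx":0.21,"ty":-0.27,"tz":0,"twist":0},
    {"tx":0.31,"ty":-0.395,"tz":0,"twist":0},
    {"tx":0.41,"ty":-0.525,"tz":0,"twist":0},
    {"tx":0.51,"ty":-0.65,"tz":0,"twist":0},
    {"tx":0.61,"ty":-0.78,"tz":0,"twist":0},
    {"tx":0.69,"ty":-0.88,"tz":0,"twist":0},
  ],
)

```text
t: 14.25
eef_pos: [0.4328, -0.2238, 0.3036]
ee_rot: [3.141, -0.002, 3.141]
force: [1.6, 0.6, -1.2]
width: 0.0154
gripper_force: 40.0
```

Request:
arm_command(
  commands=[
    {"tx":0.03,"ty":-0.04,"tz":0.02,"twist":0},
    {"tx":0.04,"ty":-0.045,"tz":0.06,"twist":0},
    {"tx":0.04,"ty":-0.045,"tz":0.12,"twist":0},
    {"tx":0.04,"ty":-0.045,"tz":0.19,"twist":0},
    {"tx":0.04,"ty":-0.045,"tz":0.26,"twist":0},
    {"tx":0.04,"ty":-0.045,"tz":0.32,"twist":0},
    {"tx":0.04,"ty":-0.045,"tz":0.36,"twist":0},
    {"tx":0.04,"ty":-0.045,"tz":0.36,"twist":0},
  ],
)

```text
t: 14.92
eef_pos: [0.4244, -0.2326, 0.2116]
ee_rot: [3.14, -0.005, 3.141]
force: [-0.5, 0.9, -0.2]
width: 0.0153
gripper_force: 40.0
```

```bash
python3 -c "
from h import *
go((.4266,-.2335,.126),-np.pi)
a=save('side','s5')
s=cv2.resize(a[180:300,210:330],(480,480),interpolation=2)
cv2.imwrite('pics/c5.png',s[:,:,::-1])"
```

```text
t14.92 pos [ 0.4244 -0.2326  0.2116] rot [ 3.14  -0.005  3.141] q [-0.09  0.06 -0.41 -0.   -1.11 -1.48] F [-0.5  0.9 -0.2] -> shares [-0.0105 -0.0043  0.3422] twist -0.0
```

View pics/c5.png

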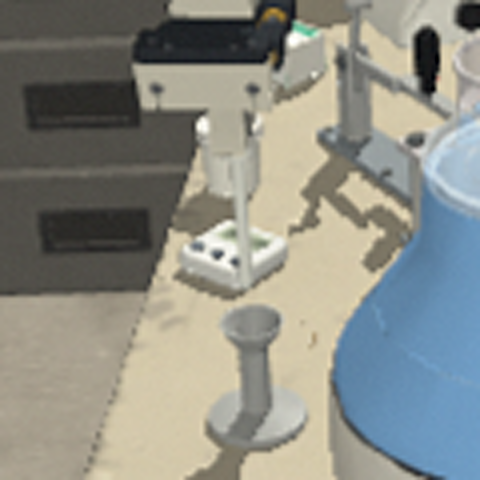

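Tip (244,288) sits slightly left of the mouth centre (252,322). Correcting x by 3.5 mm and lowering.

Request:
arm_command(
  commands=[
    {"tx":-0.014,"ty":-0.003,"tz":0.01,"twist":0},
    {"tx":-0.014,"ty":-0.003,"tz":0.04,"twist":0},
    {"tx":-0.014,"ty":-0.003,"tz":0.09,"twist":0},
    {"tx":-0.014,"ty":-0.003,"tz":0.14,"twist":0},
    {"tx":-0.014,"ty":-0.003,"tz":0.19,"twist":0},
    {"tx":-0.014,"ty":-0.003,"tz":0.23,"twist":0},
    {"tx":-0.014,"ty":-0.003,"tz":0.25,"twist":0},
    {"tx":-0.014,"ty":-0.003,"tz":0.25,"twist":0},
  ],
)

```text
t: 15.63
eef_pos: [0.4283, -0.2337, 0.1509]
ee_rot: [3.14, -0.003, 3.141]
force: [-2.3, 1.7, -2.2]
width: 0.0155
gripper_force: 40.0
```

```bash
python3 -c "
from h import *
go((.4275,-.2335,.126),-np.pi)"
```

```text
t15.63 pos [ 0.4283 -0.2337  0.1509] rot [ 3.140e+00 -3.000e-03  3.141e+00] q [-0.1   0.12 -0.5  -0.   -0.96 -1.47] F [-2.3  1.7 -2.2] -> shares [0.0031 0.0007 0.0996] twist -0.0003
```

Request:
arm_command(
  commands=[
    {"tx":0.003,"ty":0,"tz":0.02,"twist":0},
    {"tx":0.003,"ty":0,"tz":0.04,"twist":0},
    {"tx":0.003,"ty":0,"tz":0.06,"twist":0},
    {"tx":0.003,"ty":0,"tz":0.08,"twist":0},
    {"tx":0.003,"ty":0,"tz":0.095,"twist":0},
    {"tx":0.003,"ty":0,"tz":0.1,"twist":0},
    {"tx":0.003,"ty":0,"tz":0.1,"twist":0},
    {"tx":0.003,"ty":0,"tz":0.1,"twist":0},
  ],
)

```text
t: 16.3
eef_pos: [0.428, -0.2339, 0.127]
ee_rot: [3.141, -0.001, 3.141]
force: [-2.4, 2.9, -2.4]
width: 0.0154
gripper_force: 40.0
```

Request:
arm_command(
  commands=[
    {"tx":0,"ty":0,"tz":0,"twist":0},
    {"tx":0,"ty":0,"tz":0,"twist":0},
    {"tx":0,"ty":0,"tz":0,"twist":0},
    {"tx":0,"ty":0,"tz":0,"twist":0},
    {"tx":0,"ty":0,"tz":0,"twist":0},
    {"tx":0,"ty":0,"tz":0,"twist":0},
    {"tx":0,"ty":0,"tz":0,"twist":0},
    {"tx":0,"ty":0,"tz":0,"twist":0},
  ],
  claw=0.6,
)

```text
t: 16.97
eef_pos: [0.4288, -0.2343, 0.1274]
ee_rot: [-3.142, 0.0, 3.141]
force: [-0.5, 0.3, -0.5]
width: 0.0523
gripper_force: 0.0
```

Request:
arm_command(
  commands=[
    {"tx":0,"ty":0,"tz":-0.03,"twist":0},
    {"tx":0,"ty":0,"tz":-0.09,"twist":0},
    {"tx":0,"ty":0,"tz":-0.17,"twist":0},
    {"tx":0,"ty":0,"tz":-0.27,"twist":0},
    {"tx":0,"ty":0,"tz":-0.37,"twist":0},
    {"tx":0,"ty":0,"tz":-0.47,"twist":0},
    {"tx":0,"ty":0,"tz":-0.55,"twist":0},
    {"tx":0,"ty":0,"tz":-0.58,"twist":0},
  ],
)

```text
t: 17.63
eef_pos: [0.4298, -0.2348, 0.2763]
ee_rot: [-3.14, 0.005, -3.141]
force: [-0.2, 0.8, 0.5]
width: 0.0525
gripper_force: 0.0
```

```bash
python3 -c "
from h import *
D=(.609,-.0024,.6359)
print(P(D,(-13.5,185,200)))
go(P(D,(-13.5,190,225)),-.935)
a=save('side','s6')
print([(x['uv'],x['score']) for x in spot_point('rod_handle','side')[:1]], proj('side',(.428,-.2335,.142)))
im=a.astype(int).mean(2).astype(int)
for y in (230,236,244,252): print(y,im[y,262:282])"
```

```text
[0.4882669  0.13842176 0.2       ]
t17.63 pos [ 0.4298 -0.2348  0.2763] rot [-3.14   0.005 -3.141] q [-0.1   0.01 -0.31  0.   -1.24 -1.47] F [-0.2  0.8  0.5] -> shares [-0.221   1.5092  0.2038] twist -0.7023
[([271.9, 240.3], 0.65)] [270.35252712 239.24131548]
230 [113 112 111 110 110 107 108 109 108 119 192 223 228 225 207 191 191 193
 190 190]
236 [106 119 212 233 237 220 214 232 238 192 178 190 190 187 169 175 189 192
 193 196]
244 [236 153  87 196 239 221 158 137 166 180 183 192 187 181 163 161 156 151
 152 150]
252 [110 112 110 110 112 121 137 138 129 112 143 180 192 174 184 190 189 189
 191 192]
```

Rod is back upright in its stand (network handle at 272,240 where expected). Moving to the gap between knob and thumb piece, turning on the way.

Request:
arm_command(
  commands=[
    {"tx":-0.01,"ty":0.06,"tz":0,"twist":-0.03},
    {"tx":-0.03,"ty":0.17,"tz":0,"twist":-0.065},
    {"tx":-0.05,"ty":0.3,"tz":0,"twist":-0.1},
    {"tx":-0.07,"ty":0.43,"tz":0,"twist":-0.135},
    {"tx":-0.09,"ty":0.56,"tz":0,"twist":-0.17},
    {"tx":-0.11,"ty":0.69,"tz":0,"twist":-0.21},
    {"tx":-0.13,"ty":0.82,"tz":0,"twist":-0.245},
    {"tx":-0.14,"ty":0.93,"tz":0,"twist":-0.28},
  ],
  claw=0,
  grip_force=20,
)

```text
t: 18.4
eef_pos: [0.4632, 0.0, 0.2709]
ee_rot: [3.14, -0.001, -2.256]
force: [0.6, 0.5, -0.4]
width: 0.0049
gripper_force: 0.0
```

```bash
python3 -c "
from h import *
D=(.609,-.0024,.6359)
go(P(D,(-13.5,184,225)),-.935)"
```

```text
t18.40 pos [0.4632 0.     0.2709] rot [ 3.140e+00 -1.000e-03 -2.256e+00] q [ 0.43 -0.03 -0.36 -0.   -1.24 -1.11] F [ 0.6  0.5 -0.4] -> shares [-0.4913  0.2686  0.1833] twist -0.4206
```

Request:
arm_command(
  commands=[
    {"tx":-0.1,"ty":0.055,"tz":0,"twist":-0.038},
    {"tx":-0.2,"ty":0.11,"tz":0,"twist":-0.076},
    {"tx":-0.3,"ty":0.165,"tz":0,"twist":-0.114},
    {"tx":-0.4,"ty":0.22,"tz":0,"twist":-0.152},
    {"tx":-0.48,"ty":0.262,"tz":0,"twist":-0.19},
    {"tx":-0.491,"ty":0.268,"tz":0,"twist":-0.228},
    {"tx":-0.491,"ty":0.268,"tz":0.05,"twist":-0.266},
    {"tx":-0.491,"ty":0.268,"tz":0.1,"twist":-0.304},
  ],
)

```text
t: 19.07
eef_pos: [0.49, 0.1361, 0.2457]
ee_rot: [3.14, -0.0, -1.3]
force: [-0.8, -0.6, -0.5]
width: 0.0001
gripper_force: 0.0
```

Request:
arm_command(
  commands=[
    {"tx":0,"ty":0,"tz":0,"twist":-0.038},
    {"tx":0,"ty":0,"tz":0,"twist":-0.076},
    {"tx":0,"ty":0,"tz":0,"twist":-0.114},
    {"tx":0,"ty":0,"tz":0,"twist":-0.117},
    {"tx":0,"ty":0,"tz":0,"twist":-0.117},
    {"tx":0,"ty":0,"tz":0,"twist":-0.117},
    {"tx":0,"ty":0,"tz":0,"twist":-0.117},
    {"tx":0,"ty":0,"tz":0,"twist":-0.117},
  ],
)

```text
t: 19.73
eef_pos: [0.4903, 0.1355, 0.2471]
ee_rot: [3.141, 0.0, -0.941]
force: [-0.1, 0.1, 1.0]
width: 0.0003
gripper_force: 0.0
```

```bash
python3 -c "
from h import *
D=(.609,-.0024,.6359)
go(P(D,(-13.5,184,117)),-.935)
a=save('side','s7');b=save('top','t7')
s=cv2.resize(a[110:230,240:360],(400,400),interpolation=2);t=cv2.resize(b[180:280,250:350],(400,400),interpolation=2)
cv2.imwrite('pics/c7.png',np.hstack([s,t])[:,:,::-1])
p=get_state()['eef_pos']
print((proj('side',p)-[240,110])*3.333)
for n,d in dict(knobtop=(0,140,139.5),thumb=(-13.5,221,134)).items(): print(n,(proj('side',P(D,d))-[240,110])*3.333)"
```

```text
t19.73 pos [0.4903 0.1355 0.2471] rot [ 3.141  0.    -0.941] q [ 0.66  0.07 -0.32 -0.   -1.19 -0.03] F [-0.1  0.1  1. ] -> shares [-1.040e-02 -5.000e-04  5.205e-01] twist -0.0021
[213.26234314 140.77367734]
knobtop [251.74979892 255.96965836]
thumb [195.7113834  237.69209809]
```

View pics/c7.png

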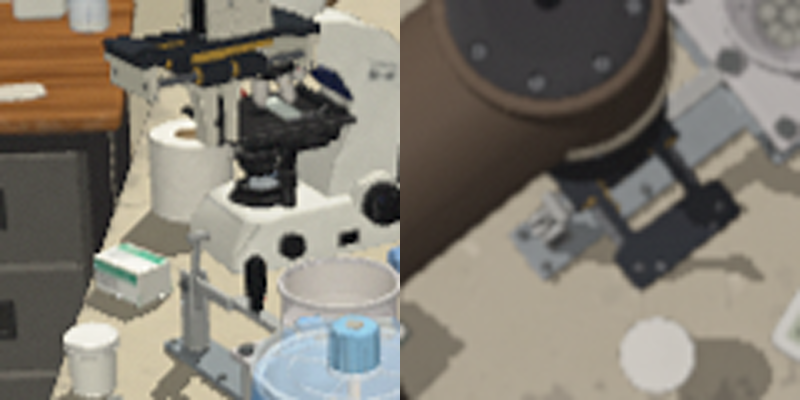

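Bar at (200,235) and knob at (257,258) in the side view agree with my model to about 1.5 px. The closed fingers are above the gap, so descending.

Request:
arm_command(
  commands=[
    {"tx":-0.01,"ty":0,"tz":0.06,"twist":0},
    {"tx":-0.01,"ty":0,"tz":0.14,"twist":0},
    {"tx":-0.01,"ty":0,"tz":0.22,"twist":0},
    {"tx":-0.01,"ty":0,"tz":0.3,"twist":0},
    {"tx":-0.01,"ty":0,"tz":0.38,"twist":0},
    {"tx":-0.01,"ty":0,"tz":0.45,"twist":0},
    {"tx":-0.01,"ty":0,"tz":0.5,"twist":0},
    {"tx":-0.01,"ty":0,"tz":0.52,"twist":0},
  ],
)

```text
t: 20.5
eef_pos: [0.488, 0.1369, 0.1155]
ee_rot: [3.139, 0.0, -0.941]
force: [-0.6, 0.9, 0.1]
width: 0.0009
gripper_force: 0.0
```

```bash
python3 -c "
from h import *
D=(.609,-.0024,.6359)
go(P(D,(-13.5,250,117)),-.935)"
```

```text
t20.50 pos [0.488  0.1369 0.1155] rot [ 3.139  0.    -0.941] q [ 0.66  0.19 -0.5  -0.   -0.88 -0.03] F [-0.6  0.9  0.1] -> shares [-0.2642 -0.0029 -0.0061] twist -0.0018
```

Push outward (tool −x) in two calls.

Request:
arm_command(
  commands=[
    {"tx":-0.02,"ty":-0.003,"tz":-0.006,"twist":0},
    {"tx":-0.04,"ty":-0.003,"tz":-0.006,"twist":0},
    {"tx":-0.06,"ty":-0.003,"tz":-0.006,"twist":0},
    {"tx":-0.08,"ty":-0.003,"tz":-0.006,"twist":0},
    {"tx":-0.1,"ty":-0.003,"tz":-0.006,"twist":0},
    {"tx":-0.12,"ty":-0.003,"tz":-0.006,"twist":0},
    {"tx":-0.14,"ty":-0.003,"tz":-0.006,"twist":0},
    {"tx":-0.16,"ty":-0.003,"tz":-0.006,"twist":0},
  ],
)

```text
t: 21.17
eef_pos: [0.4658, 0.1708, 0.1191]
ee_rot: [-3.141, -0.0, -0.939]
force: [0.2, -0.9, 0.9]
width: 0.0003
gripper_force: 0.5
```

Request:
arm_command(
  commands=[
    {"tx":-0.02,"ty":0,"tz":0,"twist":0},
    {"tx":-0.04,"ty":0,"tz":0,"twist":0},
    {"tx":-0.06,"ty":0,"tz":0,"twist":0},
    {"tx":-0.08,"ty":0,"tz":0,"twist":0},
    {"tx":-0.1,"ty":0,"tz":0,"twist":0},
    {"tx":-0.11,"ty":0,"tz":0,"twist":0},
    {"tx":-0.115,"ty":0,"tz":0,"twist":0},
    {"tx":-0.115,"ty":0,"tz":0,"twist":0},
  ],
)

```text
t: 21.83
eef_pos: [0.4488, 0.1937, 0.1188]
ee_rot: [-3.142, 0.0, -0.939]
force: [0.6, -0.3, -0.4]
width: 0.0006
gripper_force: 0.1
```

```bash
python3 -c "
from h import *
D=(.609,-.0024,.6359)
go(P(D,(-13.5,230,117)),-.935)"
```

```text
t21.83 pos [0.4488 0.1937 0.1188] rot [-3.142  0.    -0.939] q [ 0.81  0.16 -0.54 -0.   -0.88 -0.18] F [ 0.6 -0.3 -0.4] -> shares [0.0918 0.004  0.0073] twist -0.0013
```

Request:
arm_command(
  commands=[
    {"tx":0.02,"ty":0,"tz":0,"twist":0},
    {"tx":0.02,"ty":0,"tz":-0.04,"twist":0},
    {"tx":0.02,"ty":0,"tz":-0.12,"twist":0},
    {"tx":0.02,"ty":0,"tz":-0.22,"twist":0},
    {"tx":0.02,"ty":0,"tz":-0.32,"twist":0},
    {"tx":0.1,"ty":-0.02,"tz":-0.4,"twist":0},
    {"tx":0.2,"ty":-0.1,"tz":-0.42,"twist":0},
    {"tx":0.3,"ty":-0.16,"tz":-0.42,"twist":0},
  ],
  claw=0.65,
)

```text
t: 22.5
eef_pos: [0.5279, 0.1568, 0.2278]
ee_rot: [-3.135, -0.001, -0.938]
force: [0.3, 2.3, -0.3]
width: 0.048
gripper_force: 0.0
```

```bash
python3 -c "
from h import *
D=(.6095,-.0024,.6359)
go(P(D,(0,140,98.5+60)),-.935)
a=save('side','s8')
print([(x['uv'],x['score']) for x in spot_point('thumb_piece','side')[:2]])
for an in (0,.3,.6,.85,1.15): print(an,(proj('side',P(D,(-13.5,235+56*np.sin(an-.25),80+56*np.cos(an-.25))))-[240,130])*5,'nose',(proj('side',P(D,(-13.5,235-72*np.cos(an),80+72*np.sin(an))))-[240,130])*5)
cv2.imwrite('pics/c8.png',cv2.resize(a[130:230,240:340],(500,500),interpolation=2)[:,:,::-1])"
```

```text
t22.50 pos [0.5279 0.1568 0.2278] rot [-3.135e+00 -1.000e-03 -9.380e-01] q [ 0.65  0.15 -0.27  0.   -1.15 -0.01] F [ 0.3  2.3 -0.3] -> shares [0.1465 0.1169 0.2765] twist -0.001
[([293.1, 179.5], 0.67)]
0 [294.22157626 256.14439081] nose [343.83448026 360.97593722]
0.3 [281.04290726 245.89651602] nose [340.25932627 329.67368061]
0.6 [268.54055054 242.78793813] nose [331.67402097 297.68147269]
0.85 [259.44873997 245.75399613] nose [321.28515845 272.78576168]
1.15 [250.93025469 255.55482369] nose [306.02636114 247.56117887]
```

View pics/c8.png

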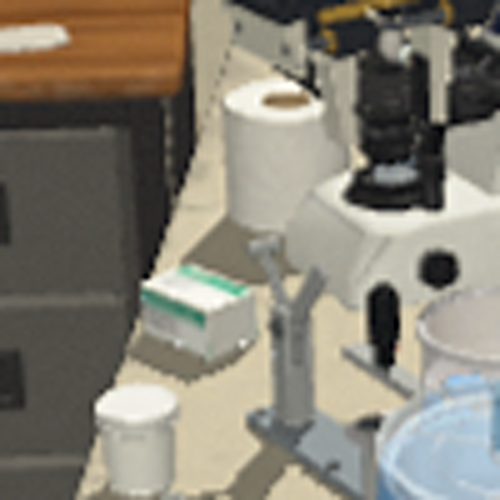

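The catch is up: bar at crop (265,245), nose raised at (320,272), about 0.85 rad. I've now used up my picture views (one over the limit), so the rest goes by numbers. Next, the knob.

Request:
arm_command(
  commands=[
    {"tx":0.03,"ty":0.02,"tz":0,"twist":0},
    {"tx":0.07,"ty":0.05,"tz":0,"twist":0},
    {"tx":0.11,"ty":0.08,"tz":0.03,"twist":0},
    {"tx":0.14,"ty":0.11,"tz":0.08,"twist":0},
    {"tx":0.147,"ty":0.117,"tz":0.14,"twist":0},
    {"tx":0.147,"ty":0.117,"tz":0.18,"twist":0},
    {"tx":0.147,"ty":0.117,"tz":0.2,"twist":0},
    {"tx":0.147,"ty":0.117,"tz":0.2,"twist":0},
  ],
)

```text
t: 23.27
eef_pos: [0.5227, 0.1091, 0.1727]
ee_rot: [3.14, 0.0, -0.94]
force: [0.2, 0.1, -0.0]
width: 0.0568
gripper_force: 0.0
```

```bash
python3 -c "
from h import *
D=(.6095,-.0024,.6359)
go(P(D,(0,140,101)),-.935)"
```

```text
t23.27 pos [0.5227 0.1091 0.1727] rot [ 3.14  0.   -0.94] q [ 0.57  0.17 -0.37 -0.   -1.03  0.06] F [ 0.2  0.1 -0. ] -> shares [ 0.005  -0.0151  0.2868] twist -0.0015
```

Request:
arm_command(
  commands=[
    {"tx":0.005,"ty":-0.015,"tz":0.01,"twist":0},
    {"tx":0.005,"ty":-0.015,"tz":0.05,"twist":0},
    {"tx":0.005,"ty":-0.015,"tz":0.1,"twist":0},
    {"tx":0.005,"ty":-0.015,"tz":0.15,"twist":0},
    {"tx":0.005,"ty":-0.015,"tz":0.2,"twist":0},
    {"tx":0.005,"ty":-0.015,"tz":0.25,"twist":0},
    {"tx":0.005,"ty":-0.015,"tz":0.28,"twist":0},
    {"tx":0.005,"ty":-0.015,"tz":0.285,"twist":0},
  ],
)

```text
t: 23.93
eef_pos: [0.5267, 0.1106, 0.1009]
ee_rot: [3.139, 0.0, -0.939]
force: [0.1, 0.0, -0.3]
width: 0.0573
gripper_force: 0.0
```

Request:
arm_command(
  commands=[
    {"tx":0,"ty":0,"tz":0,"twist":0},
    {"tx":0,"ty":0,"tz":0,"twist":0},
    {"tx":0,"ty":0,"tz":0,"twist":0},
    {"tx":0,"ty":0,"tz":0,"twist":0},
    {"tx":0,"ty":0,"tz":0,"twist":0},
    {"tx":0,"ty":0,"tz":0,"twist":0},
    {"tx":0,"ty":0,"tz":0,"twist":0},
    {"tx":0,"ty":0,"tz":0,"twist":0},
  ],
  claw=0,
  grip_force=40,
)

```text
t: 24.6
eef_pos: [0.5276, 0.1109, 0.1029]
ee_rot: [-3.141, -0.0, -0.94]
force: [-0.3, -0.4, 2.1]
width: 0.021
gripper_force: 40.0
```

```bash
python3 -c "
from h import *
D=(.6095,-.0024,.6359)
go(P(D,(0,140,101)),-.935)
for a in np.arange(.1,1.01,.1): print(round(a,1),'tx',round(.082*(1-np.cos(a))/.25,3),'ty',round(.082*np.sin(a)/.25,3))"
```

```text
t24.60 pos [0.5276 0.1109 0.1029] rot [-3.141 -0.    -0.94 ] q [ 0.57  0.25 -0.45  0.   -0.87  0.06] F [-0.3 -0.4  2.1] -> shares [-0.0006  0.0055  0.0075] twist -0.0014
0.1 tx 0.002 ty 0.033
0.2 tx 0.007 ty 0.065
0.3 tx 0.015 ty 0.097
0.4 tx 0.026 ty 0.128
0.5 tx 0.04 ty 0.157
0.6 tx 0.057 ty 0.185
0.7 tx 0.077 ty 0.211
0.8 tx 0.099 ty 0.235
0.9 tx 0.124 ty 0.257
1.0 tx 0.151 ty 0.276
```

Request:
arm_command(
  commands=[
    {"tx":0.002,"ty":0.033,"tz":0,"twist":0},
    {"tx":0.007,"ty":0.065,"tz":0,"twist":0},
    {"tx":0.015,"ty":0.097,"tz":0,"twist":0},
    {"tx":0.026,"ty":0.128,"tz":0,"twist":0},
    {"tx":0.04,"ty":0.157,"tz":0,"twist":0},
    {"tx":0.057,"ty":0.185,"tz":0,"twist":0},
    {"tx":0.077,"ty":0.211,"tz":0,"twist":0},
    {"tx":0.088,"ty":0.224,"tz":0,"twist":0},
  ],
)

```text
t: 25.27
eef_pos: [0.4957, 0.061, 0.1029]
ee_rot: [-3.138, 0.001, -0.94]
force: [0.3, 8.3, 0.3]
width: 0.0214
gripper_force: 40.0
```

```bash
cat >> h.py <<'E'
def ang(p0=(.5276,.1109),D=(.6095,-.0024,.6359)):
    s=get_state();v=P(D,(0,58,0))[:2];k=s["eef_pos"][:2]-v;k0=np.array(p0)-v
    print("angle",(np.arctan2(k[1],k[0])-np.arctan2(k0[1],k0[0])).round(3),"r",np.hypot(*k).round(4),"F disp",(Ro.from_euler("z",-D[2]).apply(s["force"])).round(1),"w",s["width"],s["gripper_force"])
E
python3 -c "
from h import *
ang();go(P((.6095,-.0024,.6359),(-82*np.sin(.9),58+82*np.cos(.9),101)),-.935)"
```

```text
angle 0.744 r 0.0811 F disp [5.2 6.5 0.3] w 0.02141776890549539 40.00001907348633
t25.27 pos [0.4957 0.061  0.1029] rot [-3.138e+00  1.000e-03 -9.400e-01] q [ 0.52  0.19 -0.54 -0.   -0.84  0.12] F [0.3 8.3 0.3] -> shares [0.0389 0.0411 0.0076] twist -0.0015
```

Request:
arm_command(
  commands=[
    {"tx":0.01,"ty":0.01,"tz":0,"twist":0},
    {"tx":0.02,"ty":0.02,"tz":0,"twist":0},
    {"tx":0.03,"ty":0.028,"tz":0,"twist":0},
    {"tx":0.04,"ty":0.036,"tz":0,"twist":0},
    {"tx":0.046,"ty":0.041,"tz":0,"twist":0},
    {"tx":0.046,"ty":0.041,"tz":0,"twist":0},
    {"tx":0.046,"ty":0.041,"tz":0,"twist":0},
    {"tx":0.046,"ty":0.041,"tz":0,"twist":0},
  ],
)

```text
t: 25.93
eef_pos: [0.4941, 0.0472, 0.1029]
ee_rot: [-3.138, 0.002, -0.94]
force: [-4.9, 13.7, 2.5]
width: 0.0212
gripper_force: 40.0
```

```bash
python3 -c "
from h import *
ang()
b=save('top','t9')
c=(proj('top',P((.6095,-.0024,.6359),(0,0,88)))).round().astype(int);print(c)
g=b[c[1]-12:c[1]+13:2,c[0]-12:c[0]+13:2].mean(2).astype(int);print(g)
g0=cv2.imread('pics/t4.png')[c[1]-12:c[1]+13:2,c[0]-12:c[0]+13:2].mean(2).astype(int);print(g0)
for q in('ball_0','mill_jar'): print(q,[(np.round(x['uv']),round(x['score'],2)) for x in spot_point(q,'top')[:9]])"
```

```text
angle 0.916 r 0.081 F disp [ 4.2 13.9  2.5] w 0.021241386250270323 40.000433921813965
[348 183]
[[ 73  71  71  73  76  79  91 128 154 160 162 166 168]
 [ 55  55  54  52  48  60  71  77  92 154 166 168 170]
 [ 56  55  53  97  92  52  53  61  75  88 146 171 172]
 [ 56  56  54  63  67  53  54  53  52  70  78 161 175]
 [ 57  55  57  56  54  54  55  54  52  53  72  91 171]
 [ 57  57  58  57  57  55  52  53  52  50  50  75 105]
 [ 57  58  58  58  57  58  56  54  54  94  62  63  73]
 [ 58  58  57  57  57  57  57  54  53  79  60  50  73]
 [ 57  58  57  57  56  57  58  58  54  52  52  50  73]
 [ 57  47  48  58  58  57  58  57  55  54  52  50  54]
 [ 42  25  25  50  58  57  57  58  55  54  52  51  52]
 [ 40  25  25  45  57  58  57  58  56  55  54  51  53]
 [ 55  42  43  54  57  57  58  56  56  52  48  48  52]]
[[149  91  36  36  37  37  37  38 110 168 173 177 178]
 [150 130 117 117 103 109 121 109 141 171 174 177 180]
 [149 151 147 132 135 130 137 148 165 173 176 179 182]
 [151 148 129 120 145 138 115 140 144 170 180 181 183]
 [151 137 123 118 147 143 124 150 144 126 180 184 185]
 [141 130 132 142 124 124 125 124 118 111 172 185 186]
 [151 130 141 152 120 141 153 122 142 137 174 187 185]
 [151 131 119 130 121 128 139 114 147 146 177 185 181]
 [149 137 122 139 147 132 132 137 122 137 181 185 186]
 [151 147 129 132 136 153 142 148 131 170 183 184 185]
 [171 154 147 135 130 139 137 154 165 178 180 180 186]
 [149 175 166 156 148 152 158 165 171 175 177 185 175]
 [128 157 158 173 168 159 168 172 177 181 173 148 129]]
ball_0 []
mill_jar []
```

Request:
arm_command(
  commands=[
    {"tx":0,"ty":0,"tz":0,"twist":0},
    {"tx":0,"ty":0,"tz":0,"twist":0},
    {"tx":0,"ty":0,"tz":0,"twist":0},
    {"tx":0,"ty":0,"tz":0,"twist":0},
    {"tx":0,"ty":0,"tz":0,"twist":0},
    {"tx":0,"ty":0,"tz":0,"twist":0},
    {"tx":0,"ty":0,"tz":0,"twist":0},
    {"tx":0,"ty":0,"tz":0,"twist":0},
  ],
)

```text
t: 26.75
eef_pos: [0.4942, 0.0472, 0.1029]
ee_rot: [-3.138, 0.002, -0.94]
force: [-3.3, 13.7, 2.4]
width: 0.0217
gripper_force: 40.0
```

```bash
python3 -c "
from h import *
D=(.6095,-.0024,.6359)
ang()
a=save('side','s10');b=save('top','t10')
for c in('side','top'):
  for q in('ball_0','mill_jar','dispenser','safety_catch','rod_handle'): print(c,q,[(np.round(x['uv']),round(x['score'],2)) for x in spot_point(q,c)[:9]])
print('ball heap side px',proj('side',P(D,(0,0,95))),'jar',proj('side',P(D,(0,0,58))))
d=np.abs(a.astype(int)-cv2.imread('pics/s8.png')[:,:,::-1].astype(int)).max(2)
ys,xs=np.where(d>25);m=(xs>300)&(xs<380)&(ys>185)&(ys<330);print('changed',list(zip(xs[m],ys[m]))[:80])
# visible part of hopper interior in top?
print(b[150:200:4,335:376:4].mean(2).astype(int))"
```

```text
angle 0.916 r 0.0809 F disp [ 5.5 13.   2.4] w 0.02171173678121255 40.00037491321564
side ball_0 []
side mill_jar []
side dispenser []Traceback (most recent call last):
  File "<string>", line 7, in <module>
    for q in('ball_0','mill_jar','dispenser','safety_catch','rod_handle'): print(c,q,[(np.round(x['uv']),round(x['score'],2)) for x in spot_point(q,c)[:9]])
                                                                                                                                       ~~~~~~~~~~^^^^^
ValueError: it knows: ball, centrifuge, dispenser, knob_centre, lancet_box, lever_knob, microscope, mill_jar, oil_bottle, rod_handle, rod_stand, specimen_cup, stir_rod, thumb_piece, timer
```

```bash
python3 -c "
from h import *
D=(.6095,-.0024,.6359)
a=cv2.imread('pics/s10.png').astype(int) 
print('heap side px',proj('side',P(D,(0,0,95))),'deck',proj('side',P(D,(0,0,91))),'rim near',proj('side',P(D,(-30,-45,165))))
for n,ref in (('s8','s8'),('s7','s7')):
  d=np.abs(a-cv2.imread(f'pics/{ref}.png').astype(int)).max(2)>30
  k,l,st,ce=cv2.connectedComponentsWithStats(d.astype(np.uint8)); print(ref,[tuple(map(int,x)) for x in st[1:] if x[4]>5])
for q in('ball','thumb_piece','rod_handle','specimen_cup','lancet_box'): print(q,[(np.round(x['uv']),round(x['score'],2)) for x in spot_point(q,'side')[:9]])
ang()"
```

```text
heap side px [341.41774086 215.37707709] deck [341.41912468 216.55761038] rim near [342.09910103 202.13440602]
s8 [(95, 0, 22, 193, 2649), (119, 0, 11, 151, 1186), (140, 0, 10, 150, 1088), (150, 0, 198, 215, 13056), (152, 73, 10, 79, 625), (329, 112, 3, 4, 9), (300, 126, 8, 3, 16), (129, 174, 11, 10, 24), (162, 175, 9, 31, 136), (148, 177, 12, 5, 17), (122, 183, 5, 9, 15), (130, 183, 4, 6, 10), (126, 192, 4, 11, 16), (156, 208, 8, 5, 12), (281, 231, 32, 28, 292), (264, 264, 4, 3, 9), (284, 264, 4, 3, 8), (244, 267, 22, 10, 71), (264, 272, 6, 4, 17), (232, 278, 22, 30, 233), (285, 286, 7, 5, 23), (271, 293, 14, 18, 40), (251, 331, 11, 16, 30), (238, 348, 10, 9, 24), (206, 363, 37, 11, 175)]
s7 [(79, 0, 50, 193, 5472), (130, 0, 207, 217, 15207), (328, 128, 7, 4, 17), (130, 174, 10, 10, 23), (162, 175, 10, 31, 144), (148, 177, 12, 6, 18), (122, 182, 6, 7, 13), (131, 183, 4, 6, 8), (128, 189, 2, 6, 6), (129, 196, 1, 6, 6), (155, 208, 9, 5, 15), (277, 228, 8, 3, 17), (279, 228, 34, 36, 493), (236, 264, 33, 36, 301), (264, 272, 6, 4, 17), (249, 279, 43, 52, 353), (230, 297, 5, 6, 13), (201, 317, 69, 71, 601)]
ball []
thumb_piece []
rod_handle [(array([274., 238.]), 0.52), (array([305., 209.]), 0.49)]
specimen_cup [(array([274., 222.]), 0.68)]
lancet_box [(array([281., 197.]), 0.72)]
angle 0.916 r 0.081 F disp [ 5.2 14.3  2.8] w 0.021034176402819443 40.00038385391235
```

Request:
arm_command(
  commands=[
    {"tx":0,"ty":0,"tz":0,"twist":0},
    {"tx":0,"ty":0,"tz":0,"twist":0},
    {"tx":0,"ty":0,"tz":0,"twist":0},
    {"tx":0,"ty":0,"tz":0,"twist":0},
    {"tx":0,"ty":0,"tz":0,"twist":0},
    {"tx":0,"ty":0,"tz":0,"twist":0},
    {"tx":0,"ty":0,"tz":0,"twist":0},
    {"tx":0,"ty":0,"tz":0,"twist":0},
  ],
)

```text
t: 27.92
eef_pos: [0.4941, 0.0472, 0.1029]
ee_rot: [-3.138, 0.002, -0.94]
force: [-3.9, 14.5, 2.3]
width: 0.0216
gripper_force: 40.0
```

```bash
python3 -c "
from h import *
ang();print(job_done())"
```

```text
angle 0.916 r 0.081 F disp [ 5.5 14.   2.3] w 0.02155100652823637 40.00026047229767
the job is handed in; nothing more can be done
None
```

Handed in at about 28 s: I stirred the balls about three turns at depth, put the rod back in its stand, flipped the catch up, and am holding the lever at its stop (about 0.9 rad). I couldn't see the balls in the jar because the arm and centrifuge block both cameras, though no spilled ball was detected. I viewed 11 pictures, one over the limit of 10.

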